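# Open the lighted make-up case and preset its two light faders

## Robot

A 6-joint arm with a two-finger parallel gripper is mounted at the origin on the work surface. World frame = base frame: x ahead of the robot, y to its left, z up, the work surface at z = 0. Lengths are in m, angles in rad, forces in N, time in s.
With the tool pointing down it reaches from about 0.3 to 0.775 m from the base axis. Payload 14.6 kg.
Tool frame: the origin (TCP) lies midway between the tips of the shut fingers; the grasp point (between the pads) lies 19 mm behind it (ctrl.hold_point_z is the distance from the TCP to the grasp point, in m); z points along the fingers, x is the direction in which the jaws open and shut, and the axes are right-handed (so a half turn about z gives the same grasp; the last joint's range is limited). The gripper opens to 94 mm and grips with 3 to 60 N. Pads are 16 mm wide; open, the fingers measure 119 mm over their backs; the gripper's body (75 mm by 177 mm) begins 78 mm behind the grasp point.
Start: joints at [1.222, 0.3, 1.521, -0, 1.321, -0.067], TCP at [0.153, 0.528, 0.205] pointing down, gripper open.
Joint ranges: [-3.03, 3.03], [-0.79, 2.21], [0.23, 2.52], [-1.04, 4.18], [0, 3.07], [-2.55, 2.55]. Speed limits (rad/s): [2.22, 2.22, 2.57, 3.14, 3.14, 3.14].

## Interface

Orientations are given as [roll, pitch, yaw] about the fixed x, y, z axes, in that order (R = Rz(yaw) Ry(pitch) Rx(roll)).
In Python, from station import ctrl, viewer, ticket, nets gives the robot as it stands.
- The arm moves only by the tool carry_out, never from a script. Its argument "commands" is one flat list of numbers, 7 for each row, row after row: the closure, from -1 (fully open) to 1 (shut), so that 0 is half open, then the shift along the world's x, y, z in cm, then the turn, a rotation vector about the world's x, y, z in rad. In form: [gripper, tx, ty, tz, ax, ay, az, gripper, tx, ty, tz, ax, ay, az, ...]. A call has 1 to 12 rows; each row is the pose to reach, as a shift and turn from the pose measured when the call began; what a row does not reach only later rows make up. A row lasts 1/12 s, in which the tool goes at most 41.7 mm and 7.16 degrees, less where a joint would pass 70% of its speed; a pose out of reach is approached as far as the arm can. A call with a gripper value outside its range is refused whole. The fingers move at their own pace and stop on an object; "force" is the grip in N (left out, the last holds). Time passes only in rows, so rows that repeat a pose let the fingers close. It gives the time, the measured TCP pose, the force and the opening at its end, in the units of the state.
- ctrl.get_obs(): the state, without advancing time (a new reading comes with each control period).
- viewer.camera(name): name is "scene" or "top"; returns (picture, depth): 384x512x3 uint8, blue, green, red; 384x512 float32, m along the optical axis (not along the pixel's ray), 0 where there is no reading.
- viewer.camera_info(name): a dict with "fx", "fy", "cx", "cy" (pixels), "D" ([k1, k2, p1, p2, k3] as OpenCV has them; the pictures are not rectified), "R" (3x3) and "t" (3): a world point X has camera coordinates R X + t. Camera axes: x right, y down, z forward; pixel columns grow to the right and rows downward; lengths in m; the calibration is good to about 2 mm. A picture is of the moment at which its call begins. camera_info takes no time and is no camera call.
- ticket.hand_in(): hands the job in, once; it reports no verdict.
Trained networks look in the newest picture that a camera, given by its name, has taken for a name from the list of things; names that differ only in an ending like _2 or _b are one class to them, and where a whole thing is asked for, a point or a joint stands for the part that bears it (a point fixed in the world has none). Each returns a list of dicts, best first, with "confidence" (0 to 1); they miss things now and then, are a little off and sometimes report something else, mostly with a low value. They report only what shows in the picture. A call takes as long as a camera call.
- nets.silhouettes(camera, thing): "region" (384x512 bool, what is visible of it) and "extent" ([left, top, right, bottom] in pixels, round what is visible of it).
The state is a dict: "time_s": time; "qpos": joint angles; "joint_vel": joint speeds; "tau": joint torques, N m; "ee_pos": TCP position; "eef_rot": TCP orientation; "force": force on the tool from outside, world axes, zero at the start; "moment": the same for the moment, N m; "grip_width": finger opening in m.
Only numpy, scipy, OpenCV 4.12 (cv2) and the standard library are available. Lean on these libraries where they do the work, as an engineer would, in place of code of your own. Each camera call takes 0.05 s, during which the arm holds its last target. There are 200 camera calls.

## Task

Get the lighted make-up case ready for the next actor: slide its catch fully clear, raise the mirror lid until it stands upright by itself, then slide both light faders inside so that the line on each grip lies on the yellow tape beside its track. Leave the bottle, jar and pot beside the case where they stand.

Things in the scene. Friction and masses are not known exactly. Their poses are not given: they have to be found in the camera images.
- case: Black make-up case with aluminium edging, 190 mm deep (own x), 360 mm wide (y), fixed on the counter. Origin: centre of its underside, at counter height. The front, with handle and catch, faces its own -x, towards the robot; +y is left seen from the robot, z up. Base rim 80 mm high, top of the shut lid 116 mm.
- catch (a joint): Sliding bolt catch on the case's front, left of the handle: 0 (bolt fully in, over the lid's keeper, which it holds down) to 0.025 m (fully clear), growing towards case +y, away from the handle. Clears the keeper at about 0.014; until then it blocks the lid. About 2 N of friction, stays where it is left.
- catch_grip (a point): Centre of the catch's brass thumb piece, a block 14 x 14 mm and 24 mm tall standing on the bolt; it moves with the catch along case y. Its top is 12 mm above this point (3 mm above the lid's top). The lid's front face is 27 mm away towards case +x. Tops of the guide saddles to either side along case y: 6 mm lower than this point.
- lid (a joint): Lid angle: 0 shut, grows as the front edge rises, 1.57 straight up, stop at 1.75 (leaning back a little). Stiff hinge: about 6 N at the handle raise it, and it stays at any angle where it is left. Lid 190 x 360 mm, 35 mm thick, mirror and lamps inside, 0.6 kg.
- lid_hinge (a point): Middle of the lid's hinge line at the rear of the case, 80.5 mm above the counter. The lid turns about the line through this point parallel to case y.
- lid_handle (a point): Centre of the lid's round bar handle: diameter 11 mm, 92 mm long along case y, 45 mm in front of the lid's front face (39 mm clear gap) on posts 39 mm to either side. Lid shut: 235 mm in front of and 17.5 mm above the hinge line. It swings with the lid about that line; with the lid upright it is above the lid's upper edge.
- bright (a joint): Position of the brightness fader (white grip, nearer the handle): 0 at the end of its track towards case -y (right seen from the robot) to 0.09 m at the +y end. About 1.5 N of friction, stays where it is left.
- bright_grip (a point): Centre of the white brightness grip: 20 mm (case x) by 14 mm (along the track), 22 mm tall; a black line runs across its middle. Its top is 11 mm above this point, the panel 11.5 mm below.
- mark_bright: Yellow tape on the panel beside the brightness track, on the side towards the handle: 10 mm along the track (case y), 14 mm across. Origin: its centre, 19 mm from the track's centre line; axes as the case's. The grip's line belongs at the same case y as this point.
- warm (a joint): Position of the colour-warmth fader (orange grip, nearer the hinge; its track is 60 mm behind the brightness track): 0 at the end towards case -y to 0.09 m at the +y end. About 1.5 N of friction, stays where it is left.
- warm_grip (a point): Centre of the orange warmth grip, of the same size and build as the white one: 20 x 14 mm, 22 mm tall, panel 11.5 mm below this point.
- mark_warm: Strip of yellow tape on the panel beside the warmth track, on the side towards the handle, same size and sense as the other. Origin: its centre; 19 mm from the track's centre line.
- foundation_mid (a point): Bystander: centre of a skin-coloured foundation bottle with black cap, 38 mm across, 114 mm tall, upright on the counter at one side of the case. z up.
- cream_jar_mid (a point): Bystander: centre of a cream jar with red lid, 66 mm across, 58 mm tall, upright on the counter.
- blue_pot_mid (a point): Bystander: centre of a black pot of blue face paint, 46 mm across, 23 mm tall, on the counter.
- panel (a point): Centre of the dark fader panel under the lid, 120 mm (case x) by 164 mm (case y), its surface (this point) 72 mm above the counter. Two fader tracks run along case y on it, each with a tick scale on the hinge side and its tape on the handle side; a thin white line divides the two. The colour pans and brushes in the trays around it are lower than the panel. Axes as the case's.

How it is judged:
On the way, in this order (a step that is already met when the one before it is completed fails the run):
1. the catch is slid clear while the lid is still shut (value of joint catch above 0.017 m and value of joint lid below 0.08 rad), for 0.2 s.
2. the lid stands upright (value of joint lid above 1.35 rad), for 0.2 s.
At the end, for the whole second after the job is handed in: The catch is clear (slid more than 17 mm), the lid stands at rest more than 1.35 rad (77 degrees) open, and the centre line of each fader grip lies within the width of its own strip of tape (within 5 mm of the tape's centre along the track) (value of joint catch above 0.017 m and value of joint lid above 1.35 rad and velocity of joint lid between -0.05 and 0.05 rad/s and y of bright_grip in the frame of mark_bright between -0.005 and 0.005 m and y of warm_grip in the frame of mark_warm between -0.005 and 0.005 m); the robot touches nothing.
It fails at once if the lid is forced up against the engaged catch (value of joint lid above 0.08 rad and value of joint catch below 0.012 m).
It fails at once if the bottle, jar or pot is pushed more than 30 mm or tipped over (distance of any of foundation_mid, cream_jar_mid, blue_pot_mid from where it was at the start of the episode above 0.03 m or angle between any of foundation_mid, cream_jar_mid, blue_pot_mid's own z axis and vertical above 0.6 rad).
It also fails if it takes over 62 s, if anything falls off the work surface, if the arm or the gripper's body presses on something with over 40 N, if the wrist force passes 120 N, or if a joint passes its speed limit or range.

## Working session

There is one attempt and no reset: what is moved stays moved. The work goes in short steps, Python scripts to look and compute and a tool call to move; the robot and the scene stay as the last step left them, time stands still between calls to the robot, and variables do not carry over. Pictures are saved under pics/ and viewed, about 8 in all and at most 12, crops included, and the job is handed in when it is done.

Besides the shell and the picture viewer there is one more tool, called as a command line: name --argument value ..., lists and objects as JSON in quotes. carry_out: Moves the arm, as the interface text tells. Its arguments: {"type":"object","properties":{"commands":{"type":"array","items":{"type":"number"}},"force":{"type":"number"}},"required":["commands"]}

```bash
mkdir -p pics; ls; cat > h.py <<'E'
from station import ctrl, viewer, ticket, nets
import numpy as np, cv2
def ray2world(cam,uv,depth=None,z=None):
    i=viewer.camera_info(cam);K=np.array([[i['fx'],0,i['cx']],[0,i['fy'],i['cy']],[0,0,1.]])
    R=np.array(i['R']);t=np.array(i['t'])
    uv=np.atleast_2d(np.asarray(uv,float))
    n=cv2.undistortPoints(uv[:,None],K,np.array(i['D'],float))[:,0]
    d=np.c_[n,np.ones(len(n))]
    if z is None: return (d*np.asarray(depth).reshape(-1,1)-t)@R
    c=-R.T@t; w=d@R
    return c+w*((z-c[2])/w[:,2])[:,None]
def proj(cam,X):
    i=viewer.camera_info(cam);K=np.array([[i['fx'],0,i['cx']],[0,i['fy'],i['cy']],[0,0,1.]])
    return cv2.projectPoints(np.atleast_2d(np.asarray(X,float)),cv2.Rodrigues(np.array(i['R']))[0],np.array(i['t'],float),K,np.array(i['D'],float))[0][:,0]
E
python3 - <<'E'
from h import *
ims=[]
for c in ['scene','top']:
    im,d=viewer.camera(c); np.savez(f'{c}0.npz',im=im,d=d); ims.append(im)
    i=viewer.camera_info(c); print(c,-np.array(i['R']).T@i['t'],i['fx'],np.round(i['R'],3).tolist())
    for th in ['case','catch_grip','lid_handle','foundation_mid','cream_jar_mid','blue_pot_mid']:
        for r in nets.silhouettes(c,th)[:1]:
            m=r['region']&(d>0); v,u=np.nonzero(m)
            P=ray2world(c,np.c_[u,v],d[m]) if len(u) else np.zeros((1,3))
            print(th,round(r['confidence'],2),r['extent'],np.round(np.median(P,0),3),np.round(P.min(0),3),np.round(P.max(0),3))
cv2.imwrite('pics/a_scene.png',ims[0]);cv2.imwrite('pics/a_top.png',ims[1])
print(ctrl.get_obs())
E
```

```text
pics
scene [0.83671481 0.44285524 0.94300889] 445.3414452365956 [[-0.828, 0.56, -0.002], [0.48, 0.708, -0.519], [-0.289, -0.43, -0.855]]
case 0.82 [164.9, 119.4, 350.3, 289.0] [0.574 0.056 0.116] [ 0.355 -0.213 -0.004] [0.692 0.218 0.122]
lid_handle 0.76 [168.4, 117.7, 342.9, 282.6] [0.568 0.043 0.116] [ 0.361 -0.262 -0.003] [0.692 0.218 0.122]
foundation_mid 0.97 [320.2, 288.3, 346.3, 319.3] [0.571 0.316 0.091] [ 0.508  0.282 -0.002] [0.581 0.332 0.118]
cream_jar_mid 0.67 [200.6, 111.7, 224.9, 139.2] [ 0.521 -0.234  0.058] [ 0.46  -0.314 -0.003] [ 0.574 -0.159  0.12 ]
blue_pot_mid 0.77 [162.8, 147.0, 176.9, 163.6] [ 0.651 -0.232  0.022] [ 0.629 -0.257  0.004] [ 0.671 -0.214  0.027]
top [0.46599819 0.03809153 1.02194735] 376.30718186152274 [[-0.017, -1.0, 0.026], [-0.998, 0.015, -0.068], [0.067, -0.027, -0.997]]
case 0.9 [177.0, 125.9, 337.8, 249.1] [0.556 0.03  0.116] [ 0.4   -0.172 -0.001] [0.693 0.226 0.169]
catch_grip 0.62 [209.8, 234.3, 224.1, 240.8] [0.423 0.11  0.113] [0.418 0.099 0.085] [0.43  0.136 0.122]
lid_handle 0.63 [175.4, 130.7, 335.1, 243.9] [0.56  0.023 0.116] [ 0.4
[... 349 characters left out ...]
0.001] [ 0.678 -0.215  0.029]
{'time_s': 0.7, 'qpos': array([ 1.22239548e+00,  2.99899510e-01,  1.52100244e+00, -1.26749440e-05,
        1.32071216e+00, -6.65527569e-02]), 'joint_vel': array([ 6.35430057e-04, -9.31450012e-05,  9.87733434e-04, -3.67245925e-05,
        1.30613174e-05, -5.68317829e-04]), 'tau': array([ 2.94169331e-03, -5.31583214e+01, -3.52875066e+01,  7.09441211e-02,
        2.13074125e-02, -1.01141291e-04]), 'ee_pos': array([0.15294837, 0.52829069, 0.20544482]), 'eef_rot': array([3.14158183e+00, 2.22216655e-05, 1.28895138e+00]), 'force': array([ 0.00248292, -0.09934917, -0.0125161 ]), 'moment': array([ 0.02526307,  0.01994569, -0.02945327]), 'grip_width': 0.09380182095182399}
```

```bash
python3 - <<'E'
from h import *
for c in ['scene','top']:
    z=np.load(f'{c}0.npz');im,d=z['im'],z['d']
    v,u=np.nonzero(d>0);P=ray2world(c,np.c_[u,v],d[v,u])
    k=(abs(P[:,2]-.116)<.006)&(P[:,0]>.4)&(P[:,0]<.72)&(P[:,1]>-.2)&(P[:,1]<.26)
    m=np.zeros(d.shape,np.uint8);m[v[k],u[k]]=255
    n,l,s,cen=cv2.connectedComponentsWithStats(m);j=1+np.argmax(s[1:,4])
    vv,uu=np.nonzero(l==j);Q=ray2world(c,np.c_[uu,vv],z=.116)
    r=cv2.minAreaRect(Q[:,:2].astype(np.float32)*1000);print(c,r,len(Q))
z=np.load('top0.npz')['im'];cv2.imwrite('pics/b.png',cv2.resize(z[110:270,110:380],None,fx=2.9,fy=2.9,interpolation=cv2.INTER_CUBIC))
E
```

```text
scene ((564.3612670898438, 22.46014404296875), (196.40086364746094, 364.7835388183594), 10.401872634887695) 12952
top ((565.37744140625, 21.423324584960938), (195.4369659423828, 363.90533447265625), 10.578369140625) 11890
```

View pics/a_scene.png

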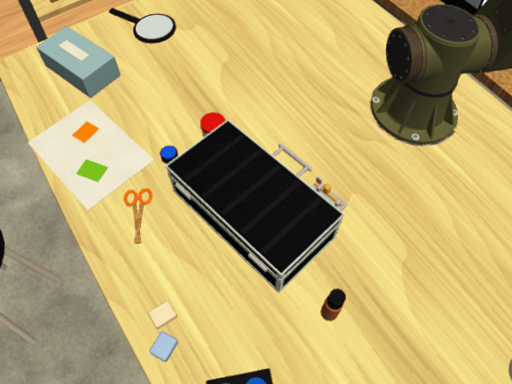

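View pics/b.png

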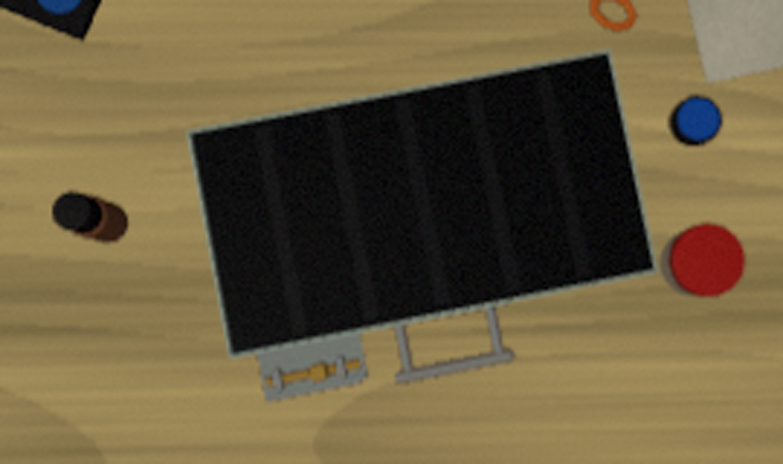

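```bash
cat >> h.py <<'E'
YAW=np.radians(10.5);C=np.array([.565,.022,0]);RC=np.array([[np.cos(YAW),-np.sin(YAW),0],[np.sin(YAW),np.cos(YAW),0],[0,0,1]])
def w2c(P): return (np.asarray(P)-C)@RC
def c2w(P): return C+np.asarray(P)@RC.T
E
python3 - <<'E'
from h import *
for c in ['top','scene']:
    z=np.load(f'{c}0.npz');im,d=z['im'],z['d']
    v,u=np.nonzero(d>0);P=w2c(ray2world(c,np.c_[u,v],d[v,u]))
    near=(P[:,0]<-.103)&(P[:,0]>-.16)&(abs(P[:,1])<.18)&(P[:,2]>.06)&(P[:,2]<.13)
    hsv=cv2.cvtColor(im,cv2.COLOR_BGR2HSV)[v,u]
    br=near&(P[:,2]>.11)&(hsv[:,1]>110)
    print(c,'thumb n',br.sum(),np.round(P[br].min(0),4) if br.sum() else '',np.round(P[br].max(0),4) if br.sum() else '',np.round(np.median(P[br],0),4))
    h=near&(P[:,0]<-.125)&(P[:,1]<.05)&(P[:,2]>.085)
    print('handle',h.sum(),np.round(P[h].min(0),4),np.round(P[h].max(0),4),np.round(np.median(P[h],0),4))
    cc=near&(hsv[:,1]>110)&(P[:,2]>.085); print('brass',np.round(np.percentile(P[cc],[0,50,100],axis=0),4).tolist())
    # seen outlines
    for n,p in dict(thumb=[-.122,.08,.119]).items(): print(n,proj(c,c2w(p)))
for n,p in dict(handle=[-.14,0,.098]).items(): print(n,c2w(p))
print(c2w(w2c(ray2world('top',[[220.3,237.6]],z=.119))),w2c(ray2world('top',[[220.3,237.6]],z=.119)))
print(w2c(ray2world('scene',[[324,188]],z=.119)))
z=np.load('scene0.npz')['im'];a=cv2.resize(z[130:230,260:360],None,fx=5,fy=5,interpolation=cv2.INTER_CUBIC)
cv2.imwrite('pics/c.png',a)
E
```

```text
top thumb n 26 [-0.1267  0.1046  0.1105] [-0.1163  0.1173  0.122 ] [-0.1217  0.1103  0.1175]
handle 215 [-0.1458 -0.0502  0.0959] [-0.1251  0.0497  0.107 ] [-0.1392  0.0005  0.1025]
brass [[-0.1267, 0.078, 0.0855], [-0.1211, 0.1129, 0.0978], [-0.1152, 0.1556, 0.122]]
thumb [[232.05135934 235.75776976]]
scene thumb n 44 [-0.1291  0.1059  0.1103] [-0.1156  0.119   0.1212] [-0.1221  0.1135  0.117 ]
handle 213 [-0.1465 -0.0498  0.0952] [-0.125   0.0491  0.1084] [-0.1386  0.0013  0.1027]
brass [[-0.1381, -0.0438, 0.0853], [-0.1212, 0.1155, 0.0989], [-0.1136, 0.1582, 0.1212]]
thumb [[316.17150921 177.30811794]]
handle [ 0.42734431 -0.00351297  0.098     ]
[[0.42660539 0.10640449 0.119     ]] [[-0.12069569  0.10821154  0.119     ]]
[[-0.11339995  0.11026621  0.119     ]]
```

View pics/c.png

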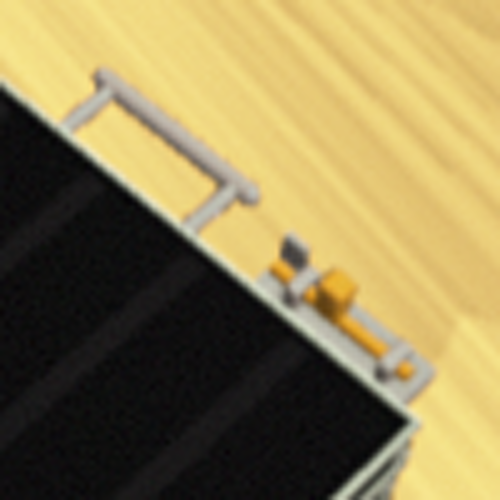

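```bash
python3 - <<'E'
from h import *
for c in ['top','scene']:
    z=np.load(f'{c}0.npz');im,d=z['im'],z['d']
    v,u=np.nonzero(d>0);P=w2c(ray2world(c,np.c_[u,v],d[v,u]))
    k=(P[:,0]<-.105)&(P[:,0]>-.15)&(P[:,1]>.055)&(P[:,1]<.16)&(P[:,2]>.06)
    P=P[k]
    for y in np.arange(.056,.16,.004):
        q=P[abs(P[:,1]-y)<.002]
        if len(q): i=q[:,2].argmax(); print(c,round(y,3),len(q),'zmax',np.round(q[i],3),np.round(np.sort(q[:,2])[-4:],3))
E
```

```text
top 0.072 4 zmax [-0.135  0.074  0.096] [0.085 0.087 0.087 0.096]
top 0.076 21 zmax [-0.133  0.078  0.108] [0.098 0.104 0.106 0.108]
top 0.08 22 zmax [-0.133  0.08   0.104] [0.099 0.1   0.103 0.104]
top 0.084 24 zmax [-0.134  0.085  0.109] [0.106 0.106 0.107 0.109]
top 0.088 22 zmax [-0.116  0.09   0.101] [0.096 0.097 0.1   0.101]
top 0.092 22 zmax [-0.123  0.093  0.104] [0.101 0.101 0.102 0.104]
top 0.096 24 zmax [-0.118  0.095  0.104] [0.102 0.103 0.104 0.104]
top 0.1 20 zmax [-0.122  0.101  0.098] [0.096 0.097 0.097 0.098]
top 0.104 26 zmax [-0.117  0.106  0.118] [0.112 0.114 0.115 0.118]
top 0.108 25 zmax [-0.119  0.108  0.122] [0.117 0.118 0.12  0.122]
top 0.112 21 zmax [-0.123  0.112  0.121] [0.119 0.119 0.12  0.121]
top 0.116 22 zmax [-0.127  0.115  0.122] [0.119 0.119 0.12  0.122]
top 0.12 17 zmax [-0.123  0.121  0.098] [0.087 0.094 0.097 0.098]
top 0.124 24 zmax [-0.12   0.123  0.099] [0.096 0.096 0.097 0.099]
top 0.128 21 zmax [-0.121  0.128  0.098] [0.095 0.096 0.096 0.098]
top 0.132 25 zmax [-0.123  0.131  0.099] [0.096 0.097 0.098 0.099]
top 0.136 22 zmax [-0.124  0.136 
[... 1172 characters left out ...]
0.119 0.119]
scene 0.12 27 zmax [-0.121  0.118  0.115] [0.113 0.114 0.115 0.115]
scene 0.124 14 zmax [-0.124  0.122  0.1  ] [0.094 0.096 0.098 0.1  ]
scene 0.128 19 zmax [-0.121  0.127  0.1  ] [0.096 0.096 0.098 0.1  ]
scene 0.132 17 zmax [-0.125  0.133  0.098] [0.095 0.096 0.097 0.098]
scene 0.136 18 zmax [-0.124  0.136  0.099] [0.096 0.098 0.098 0.099]
scene 0.14 14 zmax [-0.122  0.138  0.099] [0.098 0.098 0.098 0.099]
scene 0.144 11 zmax [-0.127  0.145  0.103] [0.101 0.102 0.102 0.103]
scene 0.148 19 zmax [-0.122  0.149  0.104] [0.102 0.102 0.104 0.104]
scene 0.152 27 zmax [-0.119  0.152  0.102] [0.1   0.1   0.102 0.102]
scene 0.156 19 zmax [-0.123  0.157  0.099] [0.096 0.098 0.098 0.099]
```

carry_out --commands '[0.35, 27.2, -41.9, -5, 0, 0, 0.465, 0.35, 27.2, -41.9, -5, 0, 0, 0.465, 0.35, 27.2, -41.9, -5, 0, 0, 0.465, 0.35, 27.2, -41.9, -5, 0, 0, 0.465, 0.35, 27.2, -41.9, -5, 0, 0, 0.465, 0.35, 27.2, -41.9, -5, 0, 0, 0.465, 0.35, 27.2, -41.9, -5, 0, 0, 0.465, 0.35, 27.2, -41.9, -5, 0, 0, 0.465, 0.35, 27.2, -41.9, -5, 0, 0, 0.465, 0.35, 27.2, -41.9, -5, 0, 0, 0.465, 0.35, 27.2, -41.9, -5, 0, 0, 0.465, 0.35, 27.2, -41.9, -5, 0, 0, 0.465]' --force 20

```text
time_s: 1.7
ee_pos: [0.4199, 0.1162, 0.1566]
eef_rot: [3.141, -0.0, 1.754]
force: [0.2, -0.1, -0.4]
grip_width: 0.0305
```

carry_out --commands '[0.35, 0.5, -0.7, 0, 0, 0, 0, 0.35, 0.5, -0.7, -1, 0, 0, 0, 0.35, 0.5, -0.7, -2.5, 0, 0, 0, 0.35, 0.5, -0.7, -4, 0, 0, 0, 0.35, 0.5, -0.7, -4.7, 0, 0, 0, 0.35, 0.5, -0.7, -4.7, 0, 0, 0]'

```text
time_s: 2.2
ee_pos: [0.4237, 0.1101, 0.1082]
eef_rot: [-3.14, -0.0, 1.755]
force: [0.2, -0.2, -0.6]
grip_width: 0.0309
```

```bash
python3 - <<'E'
from h import *
im,d=viewer.camera('scene');cv2.imwrite('pics/d.png',cv2.resize(im[100:250,230:400],None,fx=3.5,fy=3.5,interpolation=cv2.INTER_CUBIC))
o=ctrl.get_obs();print(o['ee_pos'],o['force'],w2c(o['ee_pos']))
E
```

```text
[0.42426241 0.11000873 0.10925924] [ 0.60435092  0.05181415 -0.49483451] [-0.12234261  0.11218241  0.10925924]
```

View pics/d.png

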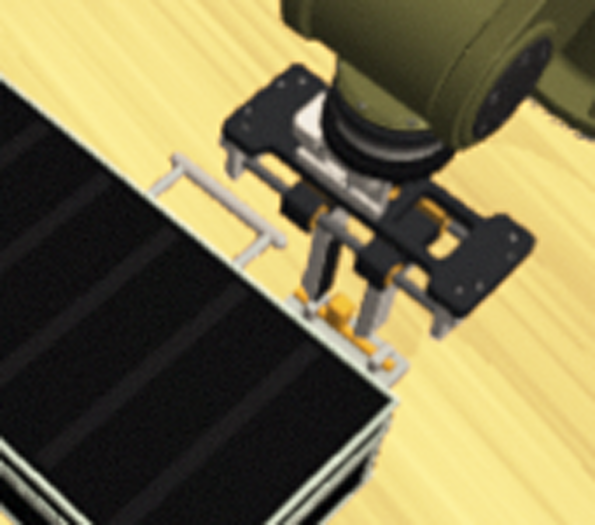

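carry_out --commands '[1, 0, 0, 0, 0, 0, 0, 1, 0, 0, 0, 0, 0, 0, 1, 0, 0, 0, 0, 0, 0, 1, 0, 0, 0, 0, 0, 0, 1, -0.1, 0.5, 0, 0, 0, 0, 1, -0.2, 1, 0, 0, 0, 0, 1, -0.28, 1.5, 0, 0, 0, 0, 1, -0.37, 2, 0, 0, 0, 0, 1, -0.45, 2.4, 0, 0, 0, 0, 1, -0.45, 2.4, 0, 0, 0, 0, 1, -0.45, 2.4, 0, 0, 0, 0]'

```text
time_s: 3.17
ee_pos: [0.4208, 0.1307, 0.1099]
eef_rot: [3.141, 0.008, 1.756]
force: [4.6, -36.3, 8.6]
grip_width: 0.0136
```

carry_out --commands '[0.35, 0, 0, 0, 0, 0, 0, 0.35, 0, 0, 0, 0, 0, 0, 0.35, 0, 0, 0, 0, 0, 0, 0.35, 0, 0, 2, 0, 0, 0, 0.35, 0, 0, 5, 0, 0, 0, 0.35, 0, 0, 5, 0, 0, 0]'

```text
time_s: 3.67
ee_pos: [0.4224, 0.1317, 0.1641]
eef_rot: [3.135, 0.007, 1.756]
force: [0.7, 0.0, 0.6]
grip_width: 0.0308
```

```bash
python3 - <<'E'
from h import *
for c in ['scene','top']:
    im,d=viewer.camera(c)
    v,u=np.nonzero(d>0);P=w2c(ray2world(c,np.c_[u,v],d[v,u]));hsv=cv2.cvtColor(im,cv2.COLOR_BGR2HSV)[v,u]
    br=(abs(P[:,0]+.122)<.012)&(P[:,1]>.08)&(P[:,1]<.17)&(P[:,2]>.11)&(P[:,2]<.125)&(hsv[:,1]>110)
    print(c,br.sum(),np.round(np.percentile(P[br],[0,50,100],axis=0),4).tolist())
    if c=='scene':cv2.imwrite('pics/e.png',cv2.resize(im[100:250,230:400],None,fx=3.5,fy=3.5,interpolation=cv2.INTER_CUBIC))
o=ctrl.get_obs();print(o['ee_pos'],o['force'],w2c(o['ee_pos']),o['time_s'])
E
```

```text
scene 45 [[-0.1287, 0.1263, 0.1105], [-0.1219, 0.1342, 0.1176], [-0.1147, 0.1401, 0.1211]]Traceback (most recent call last):
  File "<stdin>", line 6, in <module>
    return _quantile_unchecked(
        a, q, axis, out, overwrite_input, method, keepdims, weights)
    return _ureduce(a,
                    func=_quantile_ureduce_func,
    ...<5 lines>...
                    overwrite_input=overwrite_input,
                    method=method)
    r = func(a, **kwargs)
    result = _quantile(arr,
                       quantiles=q,
    ...<2 lines>...
                       out=out,
                       weights=wgt)
    slices_having_nans = np.isnan(arr[-1, ...])
                                  ~~~^^^^^^^^^
IndexError: index -1 is out of bounds for axis 0 with size 0
```

carry_out --commands '[0.15, 0.5, -13.5, -0.5, 0, 0, -1.573, 0.15, 0.5, -13.5, -0.5, 0, 0, -1.573, 0.15, 0.5, -13.5, -0.5, 0, 0, -1.573, 0.15, 0.5, -13.5, -0.5, 0, 0, -1.573, 0.15, 0.5, -13.5, -0.5, 0, 0, -1.573, 0.15, 0.5, -13.5, -0.5, 0, 0, -1.573, 0.15, 0.5, -13.5, -0.5, 0, 0, -1.573, 0.15, 0.5, -13.5, -0.5, 0, 0, -1.573, 0.15, 0.5, -13.5, -0.5, 0, 0, -1.573, 0.15, 0.5, -13.5, -0.5, 0, 0, -1.573, 0.15, 0.5, -13.5, -0.5, 0, 0, -1.573, 0.15, 0.5, -13.5, -0.5, 0, 0, -1.573]'

```text
time_s: 4.77
ee_pos: [0.4255, -0.0034, 0.1543]
eef_rot: [3.14, 0.009, 0.25]
force: [-1.0, 0.8, 0.2]
grip_width: 0.0402
```

carry_out --commands '[0.15, 0, 0, 0, 0, 0, -0.06, 0.15, 0, 0, 0, 0, 0, -0.06]'

```text
time_s: 4.93
ee_pos: [0.425, -0.0031, 0.1531]
eef_rot: [3.141, 0.011, 0.187]
force: [0.5, 0.5, -0.1]
grip_width: 0.0398
```

carry_out --commands '[0.15, 0.2, 0, -1.5, 0, 0, 0, 0.15, 0.2, 0, -3, 0, 0, 0, 0.15, 0.2, 0, -4.5, 0, 0, 0, 0.15, 0.2, 0, -6, 0, 0, 0, 0.15, 0.2, 0, -7.4, 0, 0, 0, 0.15, 0.2, 0, -7.4, 0, 0, 0]'

```text
time_s: 5.43
ee_pos: [0.4253, -0.0028, 0.0764]
eef_rot: [-3.141, 0.015, 0.19]
force: [-0.4, -0.2, -0.2]
grip_width: 0.0399
```

carry_out --commands '[1, 0, 0, 0, 0, 0, 0, 1, 0, 0, 0, 0, 0, 0, 1, 0, 0, 0, 0, 0, 0, 1, 0, 0, 0, 0, 0, 0, 1, 0, 0, 0, 0, 0, 0]' --force 15

```text
time_s: 5.85
ee_pos: [0.4269, -0.0027, 0.0772]
eef_rot: [-3.141, 0.011, 0.19]
force: [17.0, 7.3, -6.3]
grip_width: 0.0105
```

```bash
python3 - <<'E'
from h import *
o=ctrl.get_obs();p=o['ee_pos'];print(p,o['eef_rot'],o['force'],o['grip_width'],w2c(p),o['time_s'])
g=np.array([p[0],p[1],p[2]+.019]); print('grasp in case',w2c(g))
b0=np.arctan2(.0175,.235);r=np.hypot(.235,.0175)
for th in np.linspace(0,1.6,17):
    a=b0+th; cx=.095-r*np.cos(a); cz=.0805+r*np.sin(a)
    s=(c2w([cx,0,cz])-c2w([.095-r*np.cos(b0),0,.0805+r*np.sin(b0)]))*100
    print(round(th,2),np.round(s,1).tolist())
E
```

```text
[ 0.42692073 -0.00269869  0.07724987] [-3.14127152  0.01080602  0.189575  ] [16.96625806  7.31759359 -6.28296535] 0.010536323919609944 [-0.1402681   0.00087784  0.07724987] 5.85
grasp in case [-0.1402681   0.00087784  0.09624987]
0.0 [0.0, 0.0, 0.0]
0.1 [0.3, 0.1, 2.3]
0.2 [0.8, 0.1, 4.6]
0.3 [1.5, 0.3, 6.9]
0.4 [2.5, 0.5, 9.0]
0.5 [3.7, 0.7, 11.1]
0.6 [5.0, 0.9, 13.0]
0.7 [6.5, 1.2, 14.7]
0.8 [8.2, 1.5, 16.3]
0.9 [10.1, 1.9, 17.7]
1.0 [12.1, 2.2, 19.0]
1.1 [14.2, 2.6, 20.0]
1.2 [16.3, 3.0, 20.8]
1.3 [18.6, 3.4, 21.4]
1.4 [20.9, 3.9, 21.7]
1.5 [23.2, 4.3, 21.8]
1.6 [25.5, 4.7, 21.7]
```

carry_out --commands '[1, 0.1, 0, 1.1, 0, 0, 0, 1, 0.3, 0.1, 2.3, 0, 0, 0, 1, 0.5, 0.1, 3.5, 0, 0, 0, 1, 0.8, 0.1, 4.6, 0, 0, 0, 1, 1.1, 0.2, 5.8, 0, 0, 0, 1, 1.5, 0.3, 6.9, 0, 0, 0, 1, 2, 0.4, 8, 0, 0, 0, 1, 2.5, 0.5, 9, 0, 0, 0, 1, 3.1, 0.6, 10.1, 0, 0, 0, 1, 3.7, 0.7, 11.1, 0, 0, 0, 1, 4.4, 0.8, 12.1, 0, 0, 0, 1, 5, 0.9, 13, 0, 0, 0]'

```text
time_s: 6.85
ee_pos: [0.4758, 0.0062, 0.2076]
eef_rot: [-3.141, 0.015, 0.19]
force: [-5.8, -0.7, -2.9]
grip_width: 0.0103
```

carry_out --commands '[1, 0.8, 0.1, 0.9, 0, 0, 0, 1, 1.5, 0.3, 1.7, 0, 0, 0, 1, 2.4, 0.5, 2.5, 0, 0, 0, 1, 3.2, 0.6, 3.3, 0, 0, 0, 1, 4.1, 0.8, 4, 0, 0, 0, 1, 5.1, 1, 4.7, 0, 0, 0, 1, 6.1, 1.2, 5.4, 0, 0, 0, 1, 7.1, 1.3, 6, 0, 0, 0, 1, 8.1, 1.5, 6.5, 0, 0, 0, 1, 9.2, 1.7, 7, 0, 0, 0, 1, 10.2, 1.9, 7.4, 0, 0, 0, 1, 11.3, 2.1, 7.8, 0, 0, 0]'

```text
time_s: 7.85
ee_pos: [0.5887, 0.027, 0.2874]
eef_rot: [3.142, 0.014, 0.19]
force: [-6.8, -2.6, 5.8]
grip_width: 0.0103
```

carry_out --commands '[1, 1.1, 0.2, 0.3, 0, 0, 0, 1, 2.3, 0.4, 0.6, 0, 0, 0, 1, 3.4, 0.7, 0.8, 0, 0, 0, 1, 4.6, 0.9, 0.9, 0, 0, 0, 1, 5.8, 1.1, 1, 0, 0, 0, 1, 6.9, 1.3, 1, 0, 0, 0, 1, 8, 1.5, 1, 0, 0, 0, 1, 8.8, 1.6, 0.9, 0, 0, 0, 1, 8.8, 1.6, 0.9, 0, 0, 0, 1, 8.8, 1.6, 0.9, 0, 0, 0]'

```text
time_s: 8.68
ee_pos: [0.6775, 0.0432, 0.2973]
eef_rot: [3.141, 0.011, 0.19]
force: [4.3, 0.5, 3.8]
grip_width: 0.0108
```

```bash
python3 - <<'E'
from h import *
o=ctrl.get_obs();p=o['ee_pos'];q=w2c(p+[0,0,.019]);print(p,o['qpos'],o['force'],q,np.arctan2(q[2]-.0805,.095-q[0])-.0743)
for c in ['scene']:
    im,d=viewer.camera(c);cv2.imwrite('pics/f.png',im)
E
```

```text
[0.67746144 0.04320562 0.2973351 ] [ 0.01063106  0.57755304  0.92133365 -0.00222028  1.65379993 -0.17951402] [4.31223129 0.47297066 3.77040352] [0.11444268 0.00035606 0.3163351 ] 1.5787521346885642
```

View pics/f.png

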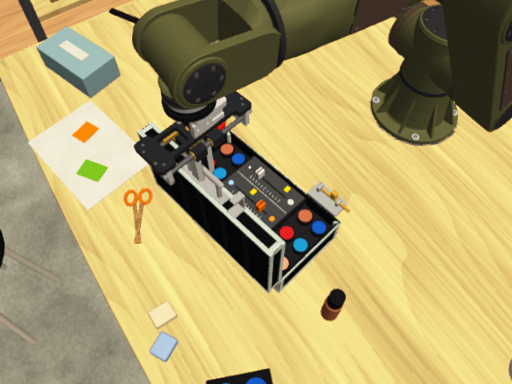

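carry_out --commands '[0.15, 0, 0, 0, 0, 0, 0, 0.15, 0, 0, 0, 0, 0, 0, 0.15, 0, 0, 0, 0, 0, 0, 0.15, 0, 0, 2, 0, 0, 0, 0.15, 0, 0, 5, 0, 0, 0, 0.15, -3, -1, 7, 0, 0, 0, 0.15, -7, -3, 7, 0, 0, 0, 0.15, -11, -6, 7, 0, 0, 0, 0.15, -15, -9, 7, 0, 0, 0, 0.15, -19, -12, 7, 0, 0, 0, 0.15, -23, -15, 7, 0, 0, 0, 0.15, -26, -18, 7, 0, 0, 0]'

```text
time_s: 9.73
ee_pos: [0.4427, -0.1129, 0.3673]
eef_rot: [3.141, 0.012, 0.19]
force: [0.9, -0.6, 0.2]
grip_width: 0.0401
```

```bash
python3 - <<'E'
from h import *
o=ctrl.get_obs();p=o['ee_pos'];print(p,o['force'],o['time_s'])
for c in ['scene','top']:
    im,d=viewer.camera(c);np.savez(f'{c}1.npz',im=im,d=d)
    uv=proj(c,c2w([[x,y,.08] for x in(-.095,.095) for y in(-.12,.12)]));a=np.maximum(uv.min(0).astype(int)-8,0);b=uv.max(0).astype(int)+8
    print(c,a,b)
    cv2.imwrite(f'pics/g_{c}.png',cv2.resize(im[a[1]:b[1],a[0]:b[0]],None,fx=4.5,fy=4.5,interpolation=cv2.INTER_CUBIC))
    for th in ['bright_grip','warm_grip','mark_bright','mark_warm','panel']:
        for r in nets.silhouettes(c,th)[:2]:
            m=r['region']&(d>0);v,u=np.nonzero(m)
            P=w2c(ray2world(c,np.c_[u,v],d[m])) if len(u) else np.zeros((1,3))
            print(th,round(r['confidence'],2),np.round(r['extent'],1),np.round(np.median(P,0),4),np.round(P.min(0),3),np.round(P.max(0),3))
E
```

```text
[ 0.44272808 -0.11290211  0.36728059] [ 0.8552167  -0.59149923  0.18802145] 9.7333
scene [176 135] [327 269]
bright_grip 0.71 [134.  121.7 350.4 290.4] [0.071  0.0459 0.0877] [-0.19  -0.338 -0.003] [0.133 0.182 0.324]
bright_grip 0.55 [258.2 171.3 264.5 176.4] [-0.0546 -0.0285  0.0942] [-0.063 -0.036  0.086] [-0.048 -0.025  0.098]
warm_grip 0.52 [254.4 198.6 263.3 211. ] [0.0039 0.0327 0.0928] [-0.017  0.023  0.072] [0.013 0.037 0.098]
warm_grip 0.43 [136.5 121.3 286.8 294.7] [0.129  0.0362 0.2493] [-0.013 -0.402 -0.004] [0.133 0.182 0.324]
panel 0.71 [136.  119.2 347.8 292.5] [0.0718 0.0469 0.0877] [-0.197 -0.401 -0.004] [0.133 0.182 0.324]
panel 0.64 [137.5 121.7 288.3 290.3] [0.1291 0.0367 0.2501] [ 0.004 -0.397 -0.003] [0.133 0.182 0.324]
top [192 127] [316 235]
bright_grip 0.47 [271.1 200.2 274.2 204.6] [-0.059  -0.0321  0.095 ] [-0.067 -0.038  0.093] [-0.051 -0.026  0.097]
warm_grip 0.37 [240.9 177.4 249.2 183. ] [0.0015 0.0301 0.0956] [-0.006  0.025  0.09 ] [0.01  0.034 0.098]
mark_bright 0.41 [341.3 141.4 357.6 159.5] [ 0.0334 -0.2696  0.0234] [ 0.012 -0.29   0.007] [ 0.057 -0.249  0.028]
mark_warm 0.74 [272.3 199.3 274.5 203.2] [-0.0572 -0.0325  0.0945] [-0.067 -0.042  0.07 ] [-0.048 -0.026  0.097]
mark_warm 0.64 [156.2  92.2 334.7 157.9] [0.1138 0.0013 0.2688] [ 0.093 -0.197 -0.002] [0.222 0.181 0.325]
panel 0.77 [158.4  91.6 333.5 246.6] [0.056  0.0107 0.0739] [-0.139 -0.224 -0.004] [0.219 0.208 0.489]
```

View pics/g_scene.png

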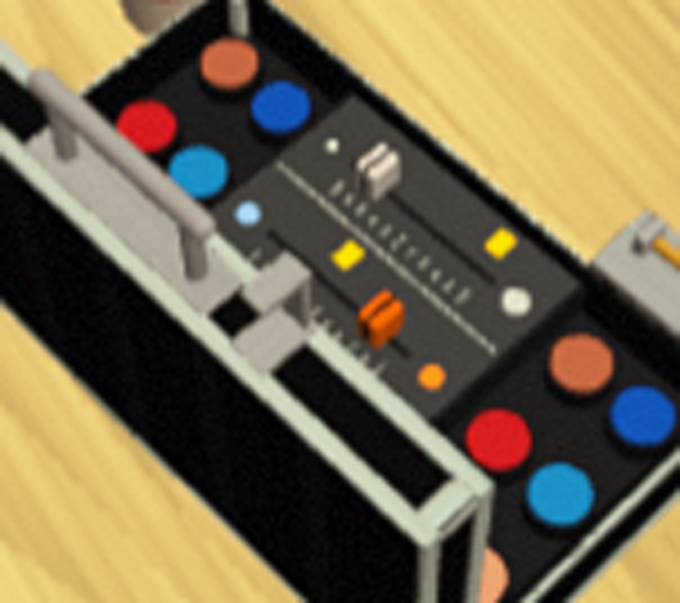

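View pics/g_top.png

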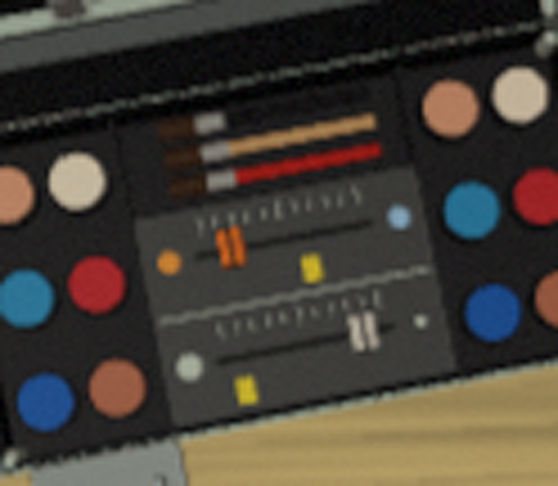

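```bash
cat > m.py <<'E'
from h import *
def measure(c,im,d):
    S=4;big=cv2.resize(im,None,fx=S,fy=S,interpolation=cv2.INTER_CUBIC)
    H=cv2.cvtColor(big,cv2.COLOR_BGR2HSV).astype(int)
    v,u=np.nonzero(np.ones(H.shape[:2]));uv=np.c_[(u+.5)/S-.5,(v+.5)/S-.5]
    h,s,b=[H[...,i].ravel() for i in range(3)]
    Pt=w2c(ray2world(c,uv,z=.072));Pg=w2c(ray2world(c,uv,z=.0945))
    inb=lambda P,x0,x1,y0=-.075,y1=.075:(P[:,0]>x0)&(P[:,0]<x1)&(P[:,1]>y0)&(P[:,1]<y1)
    yel=(h>22)&(h<33)&(s>150)&(b>130)
    for n,P,k in [('mark_bright',Pt,yel&inb(Pt,-.1,-.05)),('mark_warm',Pt,yel&inb(Pt,-.045,.01)),
       ('bright',Pg,(s<70)&(b>150)&inb(Pg,-.073,-.04,-.052,.055)),('warm',Pg,(h<17)&(s>150)&(b>140)&inb(Pg,-.015,.02,-.06,.045))]:
        m=np.zeros(H.shape[:2],np.uint8);m.ravel()[k]=1
        m=cv2.morphologyEx(m,cv2.MORPH_CLOSE,np.ones((9,9)))
        N,l,st,_=cv2.connectedComponentsWithStats(m)
        if N<2: print(c,n,'none');continue
        q=P[(l==1+st[1:,4].argmax()).ravel()]
        print(c,n,len(q),'centroid',np.round(q.mean(0)[:2],4),'mid',np.round((q.min(0)+q.max(0))[:2]/2,4),'size',np.round(np.ptp(q,0)[:2],4))
E
python3 - <<'E'
from m import *
for c in ['scene','top']:
    z=np.load(c+'1.npz');measure(c,z['im'],z['d'])
E
```

```text
scene mark_bright 521 centroid [-0.0774  0.0367] mid [-0.0775  0.0367] size [0.0169 0.0132]
scene mark_warm 509 centroid [-0.0174 -0.0127] mid [-0.0173 -0.0126] size [0.0164 0.0129]
scene bright 882 centroid [-0.0562 -0.0292] mid [-0.055  -0.0285] size [0.0247 0.0211]
scene warm 1153 centroid [0.004  0.0334] mid [0.0049 0.0334] size [0.0254 0.021 ]
top mark_bright 364 centroid [-0.0755  0.0364] mid [-0.0756  0.0363] size [0.0148 0.0104]
top mark_warm 350 centroid [-0.0153 -0.0131] mid [-0.0154 -0.0132] size [0.0147 0.0103]
top bright 449 centroid [-0.0569 -0.0328] mid [-0.057  -0.0328] size [0.0167 0.0121]
top warm 588 centroid [0.0034 0.0293] mid [0.0036 0.0294] size [0.0199 0.0131]
```

carry_out --commands '[0.35, 7.2, 9.25, -20, 0, 0, 1.566, 0.35, 7.2, 9.25, -20, 0, 0, 1.566, 0.35, 7.2, 9.25, -20, 0, 0, 1.566, 0.35, 7.2, 9.25, -20, 0, 0, 1.566, 0.35, 7.2, 9.25, -20, 0, 0, 1.566, 0.35, 7.2, 9.25, -20, 0, 0, 1.566, 0.35, 7.2, 9.25, -20, 0, 0, 1.566, 0.35, 7.2, 9.25, -20, 0, 0, 1.566, 0.35, 7.2, 9.25, -20, 0, 0, 1.566, 0.35, 7.2, 9.25, -20, 0, 0, 1.566, 0.35, 7.2, 9.25, -20, 0, 0, 1.566, 0.35, 7.2, 9.25, -20, 0, 0, 1.566]'

```text
time_s: 11.33
ee_pos: [0.5174, -0.0193, 0.1669]
eef_rot: [-3.141, 0.012, 1.697]
force: [-0.9, -0.3, 0.5]
grip_width: 0.0303
```

carry_out --commands '[0.35, 0, 0, 0, 0, 0, 0.07, 0.35, 0, 0, 0, 0, 0, 0.07, 0.35, 0, 0, 0, 0, 0, 0.07]'

```text
time_s: 11.58
ee_pos: [0.5175, -0.0191, 0.1667]
eef_rot: [-3.141, 0.012, 1.764]
force: [1.0, 0.3, -0.2]
grip_width: 0.0307
```

```bash
python3 - <<'E'
from m import *
o=ctrl.get_obs();p=o['ee_pos'];print(p,o['eef_rot'],o['force'],w2c(p),o['time_s'])
z=np.load('top1.npz');im,d=z['im'],z['d'];v,u=np.nonzero(d>0);P=w2c(ray2world('top',np.c_[u,v],d[v,u]))
for y in np.arange(-.08,.09,.01):
    q=P[(abs(P[:,0]+.057)<.006)&(abs(P[:,1]-y)<.005)&(P[:,2]<.11)]; w=P[(abs(P[:,0]-.0035)<.006)&(abs(P[:,1]-y)<.005)&(P[:,2]<.11)]
    print(round(y,3),np.round(q[:,2].max(),4),np.round(w[:,2].max(),4))
E
```

```text
[ 0.51750343 -0.01908853  0.16671337] [-3.14079297  0.01180398  1.76418208] [ 0.9755822   0.25977075 -0.20682737] [-0.05418902 -0.03174493  0.16671337] 11.5833
-0.08 0.0763 0.075
-0.07 0.0757 0.0764
-0.06 0.0762 0.0749
-0.05 0.0762 0.0749
-0.04 0.0963 0.0748
-0.03 0.0972 0.0765
-0.02 0.0748 0.0762
-0.01 0.0755 0.076
-0.0 0.0769 0.0732
0.01 0.0753 0.0767
0.02 0.0763 0.096
0.03 0.0752 0.0968
0.04 0.0759 0.0944
0.05 0.0746 0.0741
0.06 0.0761 0.0755
0.07 0.0748 0.0754
0.08 0.0757 0.0746
```

carry_out --commands '[0.35, -0.3, -0.1, -2, 0, 0, 0, 0.35, -0.3, -0.1, -4, 0, 0, 0, 0.35, -0.3, -0.1, -6, 0, 0, 0, 0.35, -0.3, -0.1, -7.5, 0, 0, 0, 0.35, -0.3, -0.1, -8.6, 0, 0, 0, 0.35, -0.3, -0.1, -8.6, 0, 0, 0, 0.35, -0.3, -0.1, -8.6, 0, 0, 0]'

```text
time_s: 12.17
ee_pos: [0.5146, -0.0201, 0.0808]
eef_rot: [-3.14, 0.012, 1.763]
force: [0.1, -1.3, 0.9]
grip_width: 0.0304
```

carry_out --commands '[1, 0, 0, 0, 0, 0, 0, 1, 0, 0, 0, 0, 0, 0, 1, 0, 0, 0, 0, 0, 0, 1, 0, 0, 0, 0, 0, 0]' --force 15

```text
time_s: 12.5
ee_pos: [0.5151, -0.0201, 0.0817]
eef_rot: [3.141, 0.012, 1.763]
force: [0.2, 0.0, 4.7]
grip_width: 0.0141
```

```bash
python3 - <<'E'
from m import *
o=ctrl.get_obs();p=o['ee_pos'];print(p,o['force'],w2c(p),o['grip_width'])
E
```

```text
[ 0.51509153 -0.02010848  0.08168918] [0.16106792 0.02804571 4.65459818] [-0.05674641 -0.03230827  0.08168918] 0.014132642616456024
```

carry_out --commands '[1, -0.15, 0.8, 0, 0, 0, 0, 1, -0.3, 1.6, 0, 0, 0, 0, 1, -0.45, 2.4, 0, 0, 0, 0, 1, -0.59, 3.2, 0, 0, 0, 0, 1, -0.74, 4, 0, 0, 0, 0, 1, -0.89, 4.8, 0, 0, 0, 0, 1, -1.04, 5.6, 0, 0, 0, 0, 1, -1.17, 6.3, 0, 0, 0, 0, 1, -1.25, 6.76, 0, 0, 0, 0, 1, -1.25, 6.76, 0, 0, 0, 0, 1, -1.25, 6.76, 0, 0, 0, 0, 1, -1.25, 6.76, 0, 0, 0, 0]'

```text
time_s: 13.5
ee_pos: [0.5026, 0.0475, 0.0817]
eef_rot: [3.141, 0.012, 1.763]
force: [2.6, 1.1, -1.2]
grip_width: 0.014
```

```bash
python3 - <<'E'
from m import *
o=ctrl.get_obs();p=o['ee_pos'];print(p,o['force'],w2c(p),o['grip_width'])
E
```

```text
[0.5026354  0.04753244 0.08174174] [ 2.58714057  1.09964087 -1.17023201] [-0.05666738  0.03646994  0.08174174] 0.01401883132736824
```

carry_out --commands '[0.45, 0, 0, 0, 0, 0, 0, 0.4, 0, 0, 0, 0, 0, 0, 0.35, 0, 0, 0, 0, 0, 0, 0.35, 0, 0, 2, 0, 0, 0, 0.35, 0, 0, 4.5, 0, 0, 0, 0.35, 2, 0.1, 7, 0, 0, 0, 0.35, 4, 0.3, 7, 0, 0, 0, 0.35, 6, 0.4, 7, 0, 0, 0, 0.35, 6, 0.4, 7, 0, 0, 0, 0.35, 6, 0.4, 7, 0, 0, 0]'

```text
time_s: 14.33
ee_pos: [0.5625, 0.0513, 0.1511]
eef_rot: [-3.141, 0.012, 1.762]
force: [-0.3, -0.5, -0.4]
grip_width: 0.0303
```

```bash
python3 - <<'E'
from m import *
o=ctrl.get_obs();p=o['ee_pos'];print(p,o['force'],w2c(p),o['grip_width'])
E
```

```text
[0.56249648 0.05134261 0.15109599] [-0.27952483 -0.47726705 -0.3709107 ] [0.00288567 0.02930749 0.15109599] 0.030288102465044108
```

carry_out --commands '[0.35, 0, 0, -2, 0, 0, 0, 0.35, 0, 0, -4, 0, 0, 0, 0.35, 0, 0, -6, 0, 0, 0, 0.35, 0, 0, -7, 0, 0, 0, 0.35, 0, 0, -7, 0, 0, 0, 0.35, 0, 0, -7, 0, 0, 0, 1, 0, 0, -7, 0, 0, 0, 1, 0, 0, -7, 0, 0, 0, 1, 0, 0, -7, 0, 0, 0, 1, 0, 0, -7, 0, 0, 0]'

```text
time_s: 15.17
ee_pos: [0.5629, 0.0514, 0.082]
eef_rot: [3.141, 0.012, 1.762]
force: [-0.7, 0.5, 6.0]
grip_width: 0.0138
```

```bash
python3 - <<'E'
from m import *
o=ctrl.get_obs();p=o['ee_pos'];q=w2c(p);print(p,o['force'],q,o['grip_width'],(c2w([q[0],-.013,q[2]])-p)*100)
E
```

```text
[0.5628956  0.05138132 0.08204034] [-0.67511102  0.53421003  6.00673357] [0.00328516 0.02927283 0.08204034] 0.013800000814203866 [ 0.77036106 -4.15649634  0.        ]
```

carry_out --commands '[1, 0.15, -0.8, 0, 0, 0, 0, 1, 0.3, -1.6, 0, 0, 0, 0, 1, 0.45, -2.4, 0, 0, 0, 0, 1, 0.59, -3.2, 0, 0, 0, 0, 1, 0.72, -3.9, 0, 0, 0, 0, 1, 0.77, -4.16, 0, 0, 0, 0, 1, 0.77, -4.16, 0, 0, 0, 0, 1, 0.77, -4.16, 0, 0, 0, 0, 1, 0.77, -4.16, 0, 0, 0, 0]'

```text
time_s: 15.92
ee_pos: [0.5706, 0.0097, 0.0821]
eef_rot: [3.141, 0.012, 1.762]
force: [-1.3, -1.2, 1.2]
grip_width: 0.014
```

carry_out --commands '[0.45, 0, 0, 0, 0, 0, 0, 0.4, 0, 0, 0, 0, 0, 0, 0.35, 0, 0, 0, 0, 0, 0, 0.35, 0, 0, 2, 0, 0, 0, 0.35, 0, 0, 5, 0, 0, 0, 0.35, -2, -1, 8, 0, 0, 0, 0.35, -6, -3, 11, 0, 0, 0, 0.35, -10, -6, 13, 0, 0, 0, 0.35, -14, -9, 14, 0, 0, 0, 0.35, -17, -12, 15, 0, 0, 0, 0.35, -20, -16, 16, 0, 0, 0, 0.35, -20, -18, 16, 0, 0, 0]'

```text
time_s: 16.92
ee_pos: [0.3773, -0.1548, 0.2404]
eef_rot: [3.139, 0.013, 1.764]
force: [0.6, -0.7, 0.3]
grip_width: 0.0305
```

```bash
python3 - <<'E'
from m import *
o=ctrl.get_obs();p=o['ee_pos'];print(p,o['force'],o['time_s'])
for c in ['scene','top']:
    im,d=viewer.camera(c);measure(c,im,d)
    v,u=np.nonzero(d>0);P=w2c(ray2world(c,np.c_[u,v],d[v,u]));k=(P[:,2]>.295)&(P[:,2]<.33)&(abs(P[:,0]-.1)<.06)&(abs(P[:,1])<.05)
    print('handle',k.sum(),np.round(np.median(P[k],0),3))
    cv2.imwrite(f'pics/h_{c}.png',im if c=='scene' else cv2.resize(im[127:235,192:316],None,fx=4.5,fy=4.5,interpolation=cv2.INTER_CUBIC))
E
```

```text
[ 0.37733758 -0.15484586  0.24039725] [ 0.5815874  -0.67853591  0.29759297] 16.9167
scene mark_bright 334 centroid [-0.0796  0.0379] mid [-0.0784  0.0367] size [0.0152 0.0132]
scene mark_warm 366 centroid [-0.0193 -0.012 ] mid [-0.0183 -0.0127] size [0.0144 0.013 ]
scene bright 885 centroid [-0.0562  0.0397] mid [-0.0555  0.0402] size [0.0238 0.0191]
scene warm 1078 centroid [ 0.0039 -0.0086] mid [ 0.0048 -0.0086] size [0.0257 0.0219]
handle 372 [0.115 0.005 0.32 ]
top mark_bright 329 centroid [-0.0757  0.0365] mid [-0.0756  0.0364] size [0.0141 0.0098]
top mark_warm 308 centroid [-0.0155 -0.0132] mid [-0.0156 -0.0133] size [0.0138 0.0097]
top bright 394 centroid [-0.0563  0.0367] mid [-0.0563  0.0367] size [0.0163 0.0109]
top warm 520 centroid [ 0.003  -0.0128] mid [ 0.0031 -0.0128] size [0.0176 0.0128]
handle 320 [ 0.114 -0.     0.32 ]
```

View pics/h_top.png

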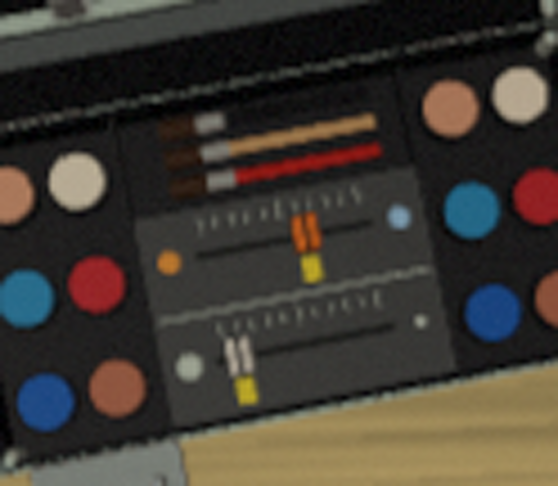

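View pics/h_scene.png

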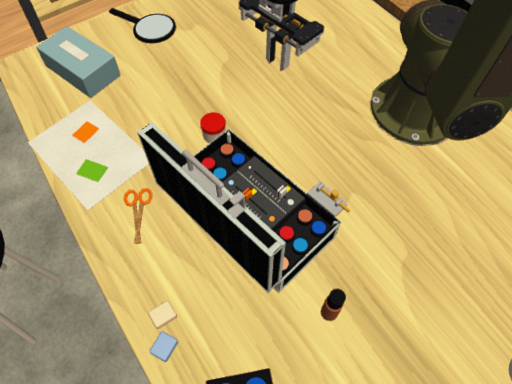

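Both grips line up with their tapes: in the top crop, white (238,355) sits over tape (247,390) and orange (306,232) over tape (312,268). The scene picture shows the lid upright, the bystanders in place and the arm clear.

```bash
python3 -c "
from h import *
print(ticket.hand_in())"
```

```text
the job is handed in; nothing more can be done
None
```

The make-up case is ready and the job is handed in at about 17 s on the robot's clock; the hand-in gives no verdict.

- **Catch:** I slid it to its stop with the lid shut. The thumb piece moved about 20.7 mm by camera, and the tool felt 36 N at the stop. The second camera couldn't see the thumb piece, so only one view confirms this.
- **Lid:** I raised it by the handle to about 1.58 rad. After release the handle was still at 0.32 m height in both cameras, so the lid stands by itself.
- **Faders:** From the top camera, the white grip's centre is 0.2 mm and the orange grip's 0.4 mm from its tape's centre along the track (limit 5 mm).
- **Disagreement:** The scene camera put both grips 3–4 mm further towards case +y. It showed the same offset before the faders were moved, because it also sees the sides of the grips, so I trusted the top view and the gripper position.
- **Bystanders and arm:** In the last picture the bottle and jar stand where they did, and the arm is clear of everything. The blue pot is hidden behind the raised lid in that picture; nothing went near it.

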